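# Make up the titration kit and the clamp kit

### The job

Make up two kits on the milk-testing bench, one item to a bay: the blue tray gets the yellow-stoppered flask, the red-capped bottle and the orange weight ring; the green tray gets the bracket and the black wing nut. The ring, bracket and nut are stored on the stand's stud, so take them off one at a time from the top: nut, then ring, then bracket. Leave everything upright or lying flat on its bay floor, the same way up as it was, do not drop the glass, and do not disturb the white-topped flask and bottle.

Things in the scene. Friction and masses are not known exactly. Their poses are not given: they have to be found in the camera images.
- tray_blue: Blue plastic kit tray, fixed to the bench, 98 (x) x 210 (y) x 18 mm high outside, walls 3 mm, floor 3 mm thick. Two cross walls 12 mm high split it into three bays side by side along its y axis, each 92 (x) x 66 mm (y) inside, centred at y = -69, 0 and +69 mm, x = 0. Origin: underside centre (bay floors 3 mm above it); z up. Empty at the start
- tray_green: Green plastic kit tray, fixed to the bench, 98 (x) x 210 (y) x 18 mm high outside, walls 3 mm, floor 3 mm thick. Two cross walls 12 mm high split it into three bays side by side along its y axis, each 92 (x) x 66 mm (y) inside, centred at y = -69, 0 and +69 mm, x = 0. Origin: underside centre (bay floors 3 mm above it); z up. Empty at the start
- stand: Grey fixed stand: base plate 100 (x) x 80 (y) x 12 mm, on it a dark round pedestal 34 mm across with its top 34 mm above the bench, and from that a plain smooth steel stud 12 mm across whose tip is 84 mm above the bench. Origin: underside centre, on the stud axis, z up. It holds bracket, ring and wing nut, in that order from the bottom
- wing_nut: Black plastic wing nut, already unscrewed (it just lifts off the stud): round hub 28 mm across, 16 mm high, bore 16 mm; two wings 10 mm thick along +x and -x, 56 mm over the tips, from 4 to 24 mm height. 30 g. Origin: centre of the underside, on the bore axis, z up; at the start it lies on the ring, 54 mm above the bench
- ring: Orange weight ring that slips over a flask neck: 40 mm outside, bore 20 mm, 14 mm high, about 60 g. Origin: centre of its underside, z up; at the start it lies on the bracket, 40 mm above the bench
- bracket: Aluminium bracket, 70 g: head 30 (x) x 28 (y) x 6 mm with a 17 mm hole; along +x an arm 16 mm wide (y), 6 mm thick at x = 15-25, 10 mm thick at x = 25-57 mm, ending in a lip x = 50-57 mm, 30 mm high. Origin: underside, on the hole axis, z up. Mass centre x = 30 mm: pinch the arm at x = 32 across its width. It starts 34 mm above the bench, under the ring; only the head is supported
- flask_yellow: Small conical glass flask, closed with a yellow stopper fixed in it: base 48 mm across, cone up to 48 mm height, neck 18 mm across, stopper 22 mm across from 65 to 85 mm height (a good place to grip). About 70 g. Origin: underside centre, z up
- flask_white: Small conical glass flask, closed with a white stopper fixed in it: base 48 mm across, cone up to 48 mm height, neck 18 mm across, stopper 22 mm across from 65 to 85 mm height (a good place to grip). About 70 g. Origin: underside centre, z up. Stays where it is
- bottle_red: Small amber glass dropper bottle with paper label and red cap: body 34 mm across and 52 mm high, cap 25 mm across from 52 to 76 mm height. 60 g. Origin: underside centre, z up
- bottle_white: Small amber glass dropper bottle with paper label and white cap: body 34 mm across and 52 mm high, cap 25 mm across from 52 to 76 mm height. 60 g. Origin: underside centre, z up. Stays where it is
Not all that is in view belongs to the job. Leave any pink look-alike of the stand alone. Several things have the shape of the tray_green; the one meant has the colours described above.

How it is judged:
By the outcome, as a careful person would: the job done as asked, in the order asked, and still so for the second after the job is handed in, with the robot touching nothing.
It also fails if it takes over 131 s, if anything falls off the work surface, if the arm or the gripper's body presses on something with over 40 N, if the wrist force passes 120 N, or if a joint passes its speed limit or range.

### The arm

A 6-joint arm with a two-finger parallel gripper is mounted at the origin on the work surface. World frame = base frame: x ahead of the robot, y to its left, z up, the work surface at z = 0. Lengths are in mm, angles in rad, forces in N, time in s.
With the tool pointing down it reaches from about 225 to 875 mm from the base axis. Payload 3.4 kg.
Tool frame: the origin (TCP) lies at the very end of the fingers, on their centre line; the grasp point (between the pads) lies 19 mm behind it; z points along the fingers, y is the line along which they close (so a half turn about z gives the same grasp; the last joint's range is limited). The gripper opens to 85 mm and grips with 20 to 120 N. Pads are 22 mm wide; open, the fingers measure 114 mm over their backs; the gripper's body (76 mm by 85 mm) begins 54 mm behind the grasp point. The pads swing forward as they close: fully open they stand 13 mm farther back than shut.
Start: joints at [1.192, 0.276, 1.505, -0, 1.361, -0.121], TCP at [146.614, 556.028, 231.328] pointing down, gripper open.
Joint ranges: [-2.89, 2.89], [-0.75, 2.08], [0.22, 2.7], [-1.18, 4.32], [0.11, 2.71], [-2.7, 2.7]. Speed limits (rad/s): [2.57, 2.57, 3.14, 3.14, 3.14, 3.14].

### API

Orientations are given as a rotation vector (axis times angle).
In Python, from workcell import * gives the robot as it stands. The module is installed in compiled form; this text tells all that it offers. Calls block until the motion is done:
- move_ptp(position, orientation): joint-space move of the TCP to a pose.
- move_linear(position, rotation=None, rate=150, contact_N=None): straight line of the TCP; rotation=None keeps the orientation; rate is the mean speed in mm/s. With contact_N (N) it stops when the force on the tool has changed by that much, and returns True; else False.
- movej(angles): joint-space move.
- move_gripper(opening, force=None): finger opening in mm; force is the grip in N (None keeps the last); returns when the fingers have stopped.
- pause(seconds).
- inverse_kinematics(position, orientation): joint angles nearest the present ones, or None.
- capture(name): name is "scene" or "top"; returns a dict with "img" (384x512x3 uint8, red, green, blue), "K" (3x3 intrinsics, pixels), "D" ([k1, k2, p1, p2, k3] as OpenCV has them; the pictures are not rectified), "xyz" and "orientation" of the camera in the world. Camera axes: x right, y up, looking along -z (the intrinsics and any distortion apply to the point x, -y, -z); pixel columns grow to the right and rows downward; lengths in mm; the calibration is good to about 2 mm. A picture is of the moment at which its call begins. There is no depth.
A pose or a line that the arm cannot do raises PlanningError and nothing moves.
- finish_job(): hands the job in; it is judged then, once.
Readings, each from a call of its own:
- get_clock(): time.
- get_qpos(): joint angles.
- get_qvel(): joint speeds.
- get_effort(): joint torques, N m.
- get_position(): TCP position.
- get_ee_rot(): TCP orientation.
- get_contact_force(): force on the tool from outside, world axes, zero at the start.
- get_wrist_torque(): the same for the moment, N m.
- get_width(): finger opening in mm.
- get_grasp_force(): force on a finger pad.
Only numpy, scipy, OpenCV 4.12 (cv2) and the standard library are available. Lean on these libraries where they do the work, as an engineer would, in place of code of your own. Each camera call takes 0.05 s, during which the arm holds its last target. There are 200 camera calls.

## Working session

There is one attempt and no reset: what is moved stays moved. The work goes in short steps, each a Python script; the robot and the scene stay as the last script left them, time stands still between calls to the robot, and variables do not carry over. Pictures are saved under pics/ and viewed, at most 14 in all, crops included, and the job is handed in when it is done.

```bash
mkdir -p pics; python3 - <<'E'
from workcell import *
import cv2,numpy as np,pickle
for n in("scene","top"):
    c=capture(n); pickle.dump(c,open(n+".pkl","wb")); cv2.imwrite(f"pics/{n}0.png",cv2.resize(c["img"][...,::-1],(800,600),interpolation=cv2.INTER_CUBIC))
    print(n,c["K"],c["D"],c["xyz"],c["orientation"])
print(get_clock(),get_ee_rot(),get_width())
E
```

```text
scene [[487.12464737   0.         254.90599654]
 [  0.         487.12464737 192.02275351]
 [  0.           0.           1.        ]] [-0.02678621  0.          0.          0.          0.        ] [1196.20559191  514.83513815 1065.44848555] [0.40892909 0.73799625 1.97276911]
top [[397.58928889   0.         255.44115755]
 [  0.         397.58928889 193.21361436]
 [  0.           0.           1.        ]] [0.02024316 0.         0.         0.         0.        ] [351.67885329  75.66146496 975.51527983] [ 0.10159329 -0.1239405  -1.56634569]
0.1 [-4.03775786e-01 -3.11512269e+00  2.56540193e-03] 85.6670814587163
```

View pics/scene0.png

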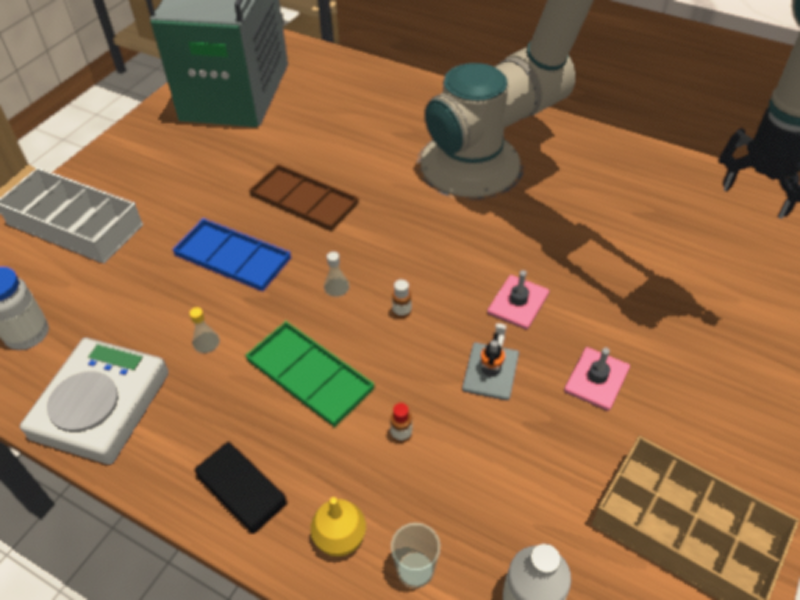

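View pics/top0.png

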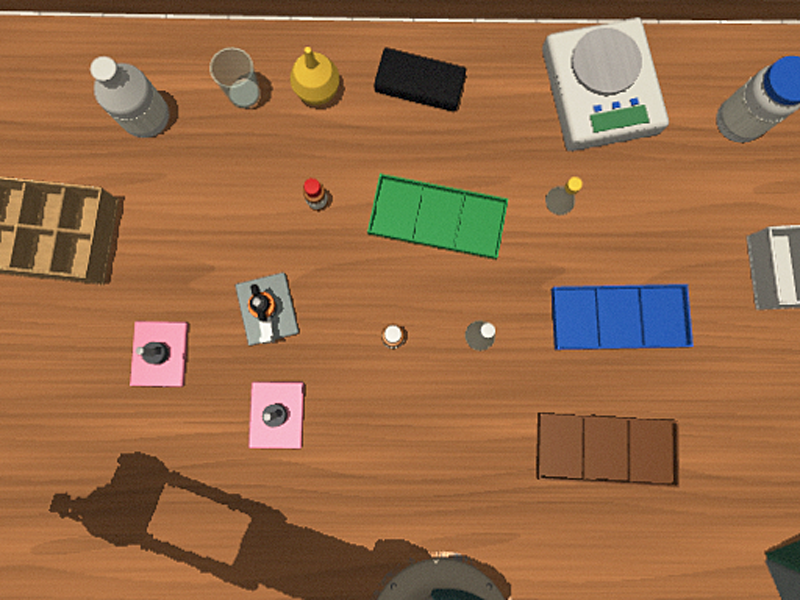

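The top view (800x600 scale) shows:
- **Trays:** green (438,216), blue (621,317), and a brown decoy (607,448).
- **Stands:** grey, loaded (267,309); pink decoys (158,354) and (277,415).
- **Flasks:** yellow-stoppered (575,184), white-topped (487,330). The yellow wash bulb (316,80) is not part of the job.
- **Bottles:** red-capped (313,187), white-capped (392,335).

By the description I choose the green tray, the blue tray, the grey stand, the yellow stopper and the red cap.

```bash
cat >h.py <<'E'
import cv2,numpy as np
from scipy.spatial.transform import Rotation as R
def rays(c,px):
    u=cv2.undistortPoints(np.float64(px).reshape(-1,1,2),c["K"],np.float64(c["D"]))[:,0]
    d=np.c_[u[:,0],-u[:,1],-np.ones(len(u))]
    d=d@R.from_rotvec(c["orientation"]).as_matrix().T
    return np.float64(c["xyz"]),d/np.linalg.norm(d,axis=1)[:,None]
def onz(c,px,z):
    o,d=rays(c,px); return o+d*((z-o[2])/d[:,2])[:,None]
def tri(c1,p1,c2,p2):
    o1,d1=rays(c1,[p1]);o2,d2=rays(c2,[p2]);A=np.zeros((3,3));b=np.zeros(3)
    for o,d in((o1,d1[0]),(o2,d2[0])):
        P=np.eye(3)-np.outer(d,d);A+=P;b+=P@o
    x=np.linalg.solve(A,b);return x,np.linalg.norm(np.cross(x-o1,d1[0]))*2
def proj(c,X):
    X=(np.float64(X).reshape(-1,3)-c["xyz"])@R.from_rotvec(c["orientation"]).as_matrix()
    X=X*[1,-1,-1]
    return cv2.projectPoints(X,np.zeros(3),np.zeros(3),c["K"],np.float64(c["D"]))[0][:,0]
def mask(c,lo,hi,box=None):
    m=cv2.inRange(cv2.cvtColor(c["img"],cv2.COLOR_RGB2HSV),np.array(lo),np.array(hi))
    if box: z=np.zeros_like(m);x0,y0,x1,y1=box;z[y0:y1,x0:x1]=m[y0:y1,x0:x1];m=z
    return m
def big(m):
    return max(cv2.findContours(m,cv2.RETR_EXTERNAL,cv2.CHAIN_APPROX_NONE)[0],key=cv2.contourArea)[:,0].astype(float)
def rect(P):
    (x,y),(w,h),a=cv2.minAreaRect(np.float32(P[:,:2]))
    if w<h: w,h,a=h,w,a+90
    return np.round([x,y,w,h,(a+90)%180-90],1)
def cen(m):
    ys,xs=np.nonzero(m);return np.array([xs.mean(),ys.mean()]),len(xs)
E
python3 - <<'E'
from h import *;import pickle
s=pickle.load(open("scene.pkl","rb"));t=pickle.load(open("top.pkl","rb"))
sc=lambda *b:[int(v/1.5625) for v in b]
for n,lo,hi,bt,bs in(("green",(45,100,40),(75,255,255),sc(350,160,520,270),sc(230,310,390,430)),("blue",(105,120,40),(125,255,255),sc(540,270,700,360),sc(160,210,300,300))):
    print(n,"top",rect(onz(t,big(mask(t,lo,hi,bt)),9)),"scene",rect(onz(s,big(mask(s,lo,hi,bs)),9)))
for n,L,bt,bs,z in(("yel",[((22,150,120),(32,255,255))],sc(550,160,600,210),sc(180,300,215,330),75),("red",[((0,170,90),(6,255,255)),((174,170,90),(180,255,255))],sc(295,170,335,215),sc(380,395,420,430),65),
   ("orange",[((5,200,120),(12,255,255))],sc(240,280,290,325),sc(470,335,520,380),50),("wht",[((0,0,170),(180,60,255))],sc(475,315,500,345),sc(320,245,345,268),75),("wbot",[((0,0,170),(180,60,255))],sc(375,320,410,350),sc(388,275,415,294),65)):
    m=[sum(mask(c,lo,hi,b) for lo,hi in L) for c,b in((t,bt),(s,bs))]
    (a,na),(b,nb)=cen(m[0]),cen(m[1]); x,g=tri(t,a,s,b)
    print(n,na,nb,x.round(1),"gap",round(g,1),"topz",onz(t,[a],z)[0].round(1),"scz",onz(s,[b],z)[0].round(1))
# plate: greyish
b=sc(228,265,308,350);m=mask(t,(80,8,60),(115,90,200),b)
print("plate",rect(onz(t,big(m),8)))
o=np.hstack([cv2.resize(t["img"][165:225,145:195],(400,480),interpolation=2),cv2.resize(s["img"][200:260,293:343],(400,480),interpolation=2)])
cv2.imwrite("pics/stand.png",o[...,::-1])
E
```

```text
green top [6.319e+02 6.000e-01 2.118e+02 1.014e+02 7.880e+01] scene [629.6   1.  215.7 102.   78.9]
blue top [ 469.7 -286.7  215.6   98.4  -88.8] scene [ 469.1 -285.6  215.4  102.9  -88.6]
yel 62 51 [ 660.6 -198.2   78.1] gap 1.9 topz [ 662.1 -200.1   75. ] scz [ 658.7 -199.4   75. ]
red 91 99 [659.2 196.2  68.5] gap 1.9 topz [660.8 195.9  65. ] scz [656.9 196.   65. ]
orange 17 38 [486.  270.4  45. ] gap 7.0 topz [486.8 266.2  50. ] scz [487.6 274.6  50. ]
wht 67 35 [440.  -63.8  83.3] gap 1.4 topz [441.1 -65.8  75. ] scz [433.3 -68.   75. ]
wbot 90 45 [435.2  73.3  73.7] gap 1.0 topz [436.3  72.9  65. ] scz [428.3  69.9  65. ]
plate [503.1 261.2  19.5   4.7  40.4]
```

View pics/stand.png

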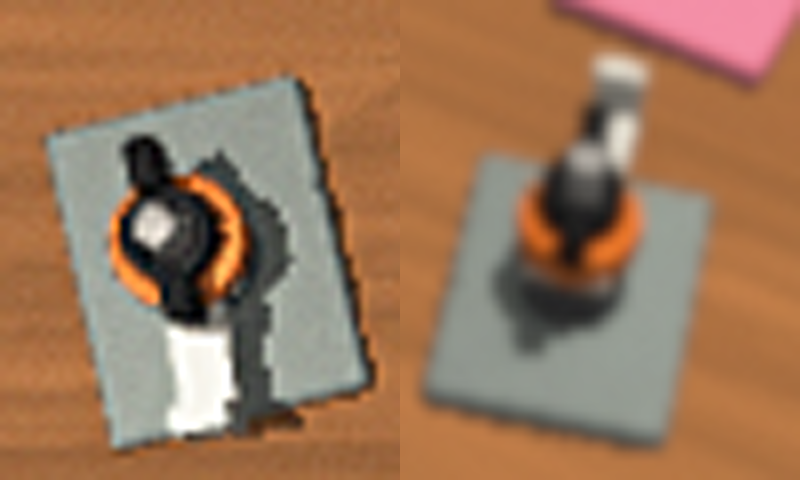

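The crop confirms the grey stand with nut, ring and bracket. In it, the stud tip is at (155,222), the wings run (145,140)–(182,308), and the bracket lip end is near (200,425). In the scene half, the stud tip is at (587,148) and the lip top at (622,72). Next I turn these pixels into points.

```bash
python3 - <<'E'
from h import *;import pickle
s=pickle.load(open("scene.pkl","rb"));t=pickle.load(open("top.pkl","rb"))
T=lambda *p:np.float64(p)/8+[144.5,164.5]
S=lambda *p:(np.float64(p)-[400,0])/8+[292.5,199.5]
pt=onz(t,T((47,137),(295,78),(372,383),(113,448)),12);ps=onz(s,S((485,155),(712,198),(662,430),(425,392)),12)
for n,P in(("top",pt),("sc",ps)):
    e=P-np.roll(P,1,0);print(n,P[:,:2].mean(0).round(1),"sides",np.linalg.norm(e,axis=1).round(),"ang",np.degrees(np.arctan2(e[:,1],e[:,0])).round(1),rect(P))
print("stud tri",tri(t,T((155,222))[0],s,S((587,148))[0]),onz(t,T((155,222)),84),onz(s,S((587,148)),84))
print("ring top",onz(t,T((178,241)),54), "scene",onz(s,S((580,225)),49))
w=onz(t,T((145,140),(182,308)),78);d=w[1]-w[0];print("wings",w.round(1),w.mean(0),np.linalg.norm(d),np.degrees(np.arctan2(d[1],d[0])))
print("lip tri",tri(t,T((200,412))[0],s,S((622,72))[0]),onz(t,T((200,412)),64),onz(s,S((622,72)),64))
E
```

```text
top [481.1 269.2] sides [98. 77. 97. 80.] ang [  13.8  -76.1 -164.7  104.3] [481.3 269.   98.   79.9  14.3]
sc [481.1 271.4] sides [99. 77. 95. 77.] ang [-165.7  104.8   13.8  -72.5] [481.9 271.8  99.7  77.2  14.3]
stud tri (array([481.23572122, 269.58306413,  88.33740246]), np.float64(1.959551696343385)) [[482.3105916  269.64233979  84.        ]] [[477.51491887 269.32649722  84.        ]]
ring top [[481.12824098 269.31743907  54.        ]] scene [[481.32914065 271.56878546  49.        ]]
wings [[506.8 274.6  78. ]
 [458.6 262.5  78. ]] [482.71021063 268.54681821  78.        ] 49.66784211417429 -165.9740397271698
lip tri (array([429.78411653, 260.39822484,  64.1824326 ]), np.float64(2.4097742049831554)) [[430.34745714 259.348709    64.        ]] [[428.95714371 261.36387409  64.        ]]
```

```bash
cat >>h.py <<'E'
from workcell import *
def down(phi):
    p=np.radians(phi);c,s=np.cos(p),np.sin(p)
    return R.from_matrix(np.array([[-s,c,0],[c,s,0],[0,0,-1]])).as_rotvec()
def best(pick,place):
    "half-turn choice shared by pick and place: ((x,y,phi),(x,y,phi))"
    o=[]
    for k in(0,180,-180):
        q=[inverse_kinematics([x,y,150],down(f+k)) for x,y,f in(pick,place)]
        if all(v is not None for v in q): o.append((max(abs(v[5]) for v in q),k))
    return min(o)[1]
HI=200
def pick(x,y,phi,z,opn,force=25,up=None):
    move_gripper(opn); move_ptp([x,y,HI],down(phi))
    move_linear([x,y,z+25],rate=200)
    hit=move_linear([x,y,z],rate=60,contact_N=10)
    move_gripper(0,force); w=get_width(); g=get_grasp_force()
    move_linear([x,y,z+15],rate=40); move_linear([x,y,HI],rate=150)
    print("pick hit",hit,"w",round(w,1),round(get_width(),1),"g",g,"t",get_clock())
def place(x,y,phi,z,opn):
    move_ptp([x,y,HI],down(phi)); 
    w=get_width(); move_linear([x,y,z+20],rate=150)
    hit=move_linear([x,y,z-2.5],rate=25,contact_N=4); zz=get_position()[2]
    move_gripper(opn); move_linear([x,y,z+30],rate=60); move_linear([x,y,HI],rate=200)
    print("place w",round(w,1),"hit",hit,"z",round(zz,1),"nominal",z,"t",get_clock())
G=np.array([630.8,.8]);GY=-11.1;B=np.array([469.4,-286.2]);BY=1.3;ST=np.array([481.3,269.8])
def off(c,yaw,x,y): return c+R.from_euler("z",yaw,degrees=True).as_matrix()[:2,:2]@[x,y]
def shot(n,f=None,crop=None):
    c=capture(n);i=c["img"]
    if crop: x0,y0,x1,y1=crop;i=i[y0:y1,x0:x1]
    k=min(800/i.shape[1],600/i.shape[0]); cv2.imwrite(f,cv2.resize(i[...,::-1],None,fx=k,fy=k,interpolation=2)); return c
E
python3 - <<'E'
from h import *
move_gripper(50)
p=(*ST,104.);d=(*off(G,GY,0,-69),169.)
k=best(p,d);print(k,p,d,inverse_kinematics([*p[:2],150],down(p[2]+k)))
pick(p[0],p[1],p[2]+k,57,50)
shot("scene","pics/nut.png",(250,100,450,250))
E
```

```text
-180 (np.float64(481.3), np.float64(269.8), 104.0) (np.float64(617.5159843097124), np.float64(-66.90919381546492), 169.0) [ 3.84805630e-01  2.99379186e-01  1.68346833e+00 -8.88178420e-16
  1.15874514e+00  1.71125586e+00]
pick hit False w 25.9 26.2 g 25.345206876372686 t 5.5417
```

View pics/nut.png

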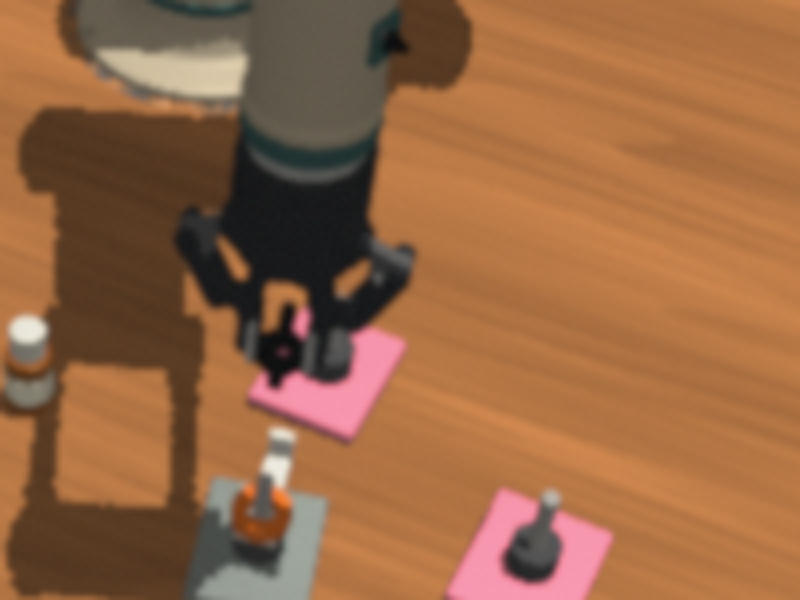

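The nut is in the fingers at (283,350) with its wings square to the pads. The ring and bracket are still on the stud at (262,510).

```bash
python3 - <<'E'
from h import *
d=(*off(G,GY,0,-69),169.-180)
place(*d,6,50)
c=shot("top","pics/a_top.png",(130,90,360,262))
import pickle;pickle.dump(c,open("top1.pkl","wb"))
E
```

```text
place w 26.0 hit True z 6.4 nominal 6 t 11.1417
```

View pics/a_top.png

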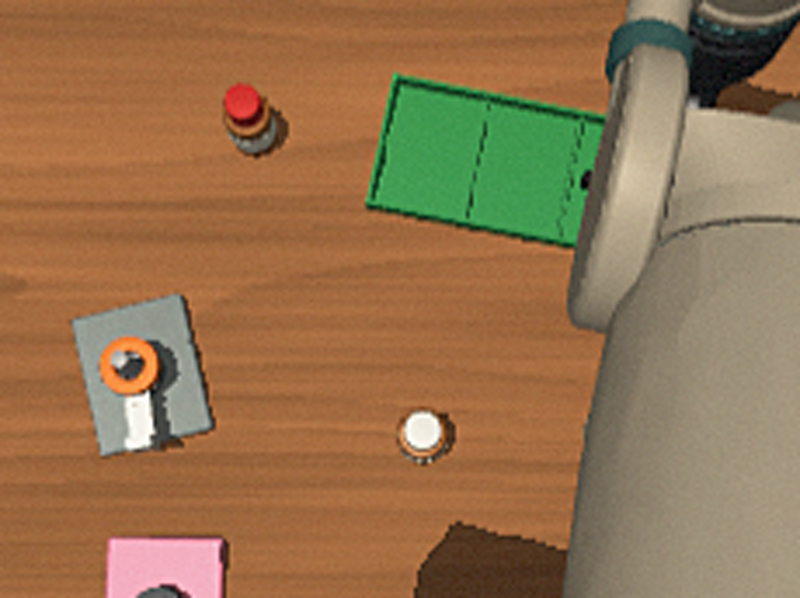

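The nut is in the end bay; one wing tip shows at (587,180) beside the cross wall and the arm hides the rest, so I will recheck it later. The ring is at (130,366) with the arm of the bracket below it at (140,420). Ring next.

```bash
python3 - <<'E'
from h import *;import pickle
t=pickle.load(open("top1.pkl","rb"))
c=big(mask(t,(5,180,100),(14,255,255),(150,180,182,208)))
r=rect(onz(t,c,52));print("ring",r)
x,y=r[:2]
if np.hypot(*(r[:2]-ST))<5: ST=(ST+r[:2])/2
p=(*ST,104.);d=(*off(B,BY,0,0),1.3)
k=best(p,d);print(k,ST)
pick(p[0],p[1],p[2]+k,41.5,62)
c=shot("top","pics/b_top.png",(130,90,360,262));pickle.dump(c,open("top2.pkl","wb"))
place(d[0],d[1],d[2]+k,4.7,58)
E
```

```text
ring [481.8 269.2  37.5  35.4 -89.8]
0 [481.55 269.5 ]
pick hit False w 37.9 38.4 g 25.315673122253912 t 16.1667
place w 37.9 hit True z 5.0 nominal 4.7 t 22.2417
```

View pics/b_top.png

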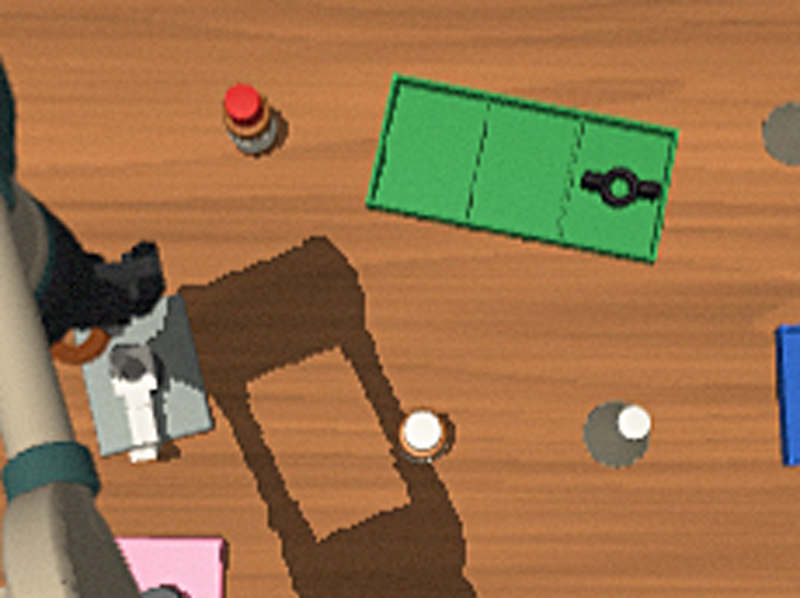

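The nut lies flat in the green end bay at (620,187), clear of the walls. The ring is in the gripper, and the bracket stays on the stud with its arm running from (135,390) to (145,455). I take a clean view now to measure the bracket.

```bash
python3 - <<'E'
from h import *;import pickle
t=capture("top");s=capture("scene");pickle.dump((t,s),open("c.pkl","wb"))
o=np.hstack([cv2.resize(t["img"][170:225,145:195],(400,440),interpolation=2),cv2.resize(s["img"][200:255,293:343],(400,440),interpolation=2)])
cv2.imwrite("pics/br.png",o[...,::-1])
m=mask(t,(0,0,165),(180,40,255),(160,185,180,225))
P=onz(t,np.argwhere(m>0)[:,::-1],44)
print("arm px",len(P),rect(P))
E
```

```text
arm px 516 [462.1 264.5  88.   44.7   1.6]
```

View pics/br.png

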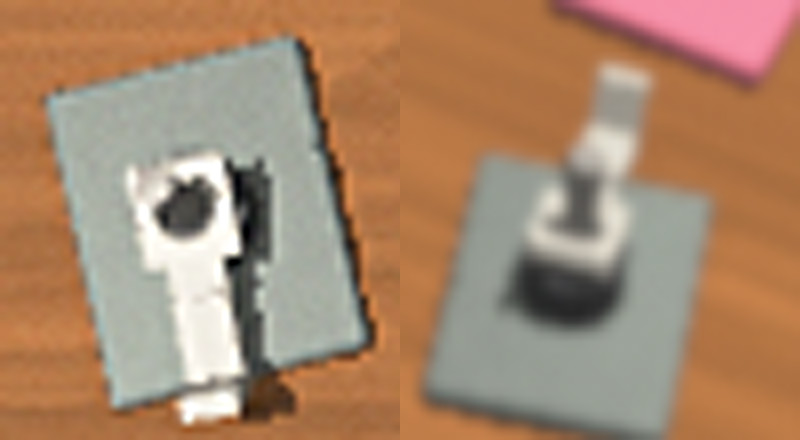

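The bracket is on the pedestal in the left view: head centre at (184,212), arm midline (199,295) to (210,380), lip at (210,405). I compute its axis and then grip it.

```bash
python3 - <<'E'
from h import *;import pickle
t,s=pickle.load(open("c.pkl","rb"))
T=lambda *p:np.float64(p)/8+[144.5,169.5]
h=onz(t,T((184,212)),40)[0,:2];a=onz(t,T((199,295),(210,380)),44)[:,:2]
print("head",h,"arm x",np.linalg.norm(a-h,axis=1))
d=(a[1]-h);ang=np.degrees(np.arctan2(d[1],d[0]));u=d/np.linalg.norm(d)
hc=(h+(a[0]-25*u)+(a[1]-50*u))/3
g=hc+32*u;print("ang",ang,"hc",hc,"grip",g)
p=(*g,ang+90);da=180+GY
d=(*off(G,GY,21-32,69),p[2]+(((da-ang)+180)%360-180))
k=best(p,d);print("k",k,d)
pick(p[0],p[1],p[2]+k,35,40,force=40)
c=shot("scene","pics/brheld.png",(250,100,450,250))
pickle.dump((k,d,list(p)),open("br.pkl","wb"))
E
```

```text
head [479.81486269 270.38843257] arm x [25.81788421 51.0671731 ]
ang -168.71658510201564 hc [479.26800736 269.94905254] grip [447.88652457 263.6878595 ]
k 180 (np.float64(633.2897963863728), np.float64(70.62693544724989), np.float64(-101.10000000000002))
pick hit False w 13.9 14.1 g 38.971499651670456 t 28.075
```

View pics/brheld.png

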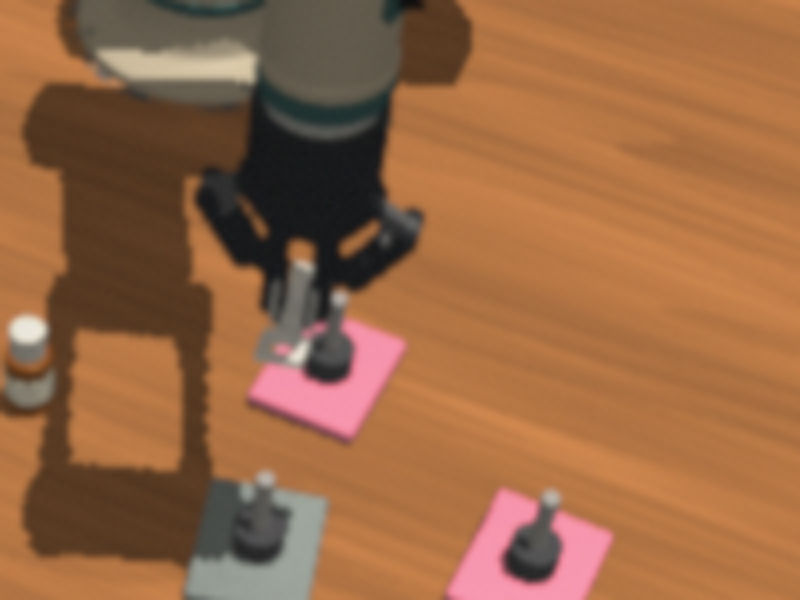

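The bracket is held level at (285,320) and the stud at (262,500) is bare. I place it, then do the bottle and the flask.

```bash
python3 - <<'E'
from h import *;import pickle
k,d,p=pickle.load(open("br.pkl","rb"))
place(d[0],d[1],d[2]+k,4,26)
# red bottle -> blue, +y bay
p=(659.2,196.,20.);d=(*off(B,BY,0,69),1.3)
k=best(p,d);pick(p[0],p[1],p[2]+k,54.5,50,force=30)
c=shot("top","pics/d.png",(130,90,480,350))
pickle.dump((k,d),open("bo.pkl","wb"))
E
```

```text
place w 14.1 hit True z 15.2 nominal 4 t 32.7333
pick hit False w 23.9 23.8 g 30.667592883110046 t 37.4083
```

View pics/d.png

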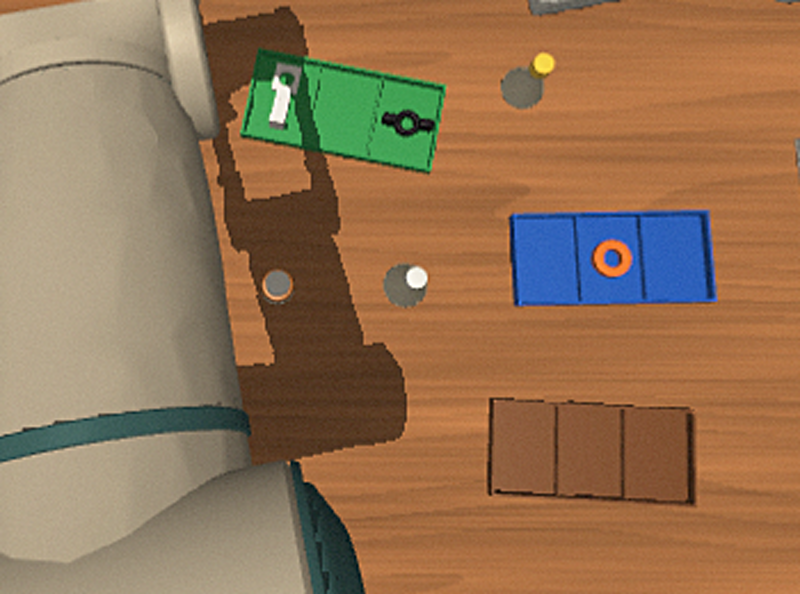

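The ring is centred in the blue middle bay (613,258) and the nut is in the green end bay (406,123). The bracket is in its bay around (283,97), but contact came 11 mm early, so I will check it. The bottle placing gets a guard: no release while it is too high.

```bash
cat >>h.py <<'E'
def place(x,y,phi,z,opn):
    move_ptp([x,y,HI],down(phi)); w=get_width(); move_linear([x,y,z+12],rate=150); pause(.2)
    for i in range(3):
        hit=move_linear([x,y,z-2.5],rate=25,contact_N=4); zz=get_position()[2]; f=get_contact_force()
        print("down",hit,round(zz,1),"nominal",z,np.round(f,1))
        if zz<z+2: break
        pause(.2)
    if zz>z+2: print("HOLDING"); return False
    move_gripper(opn); move_linear([x,y,z+40],rate=60); move_linear([x,y,HI],rate=200)
    print("placed w",round(w,1),"t",get_clock()); return True
E
python3 - <<'E'
from h import *;import pickle
k,d=pickle.load(open("bo.pkl","rb"))
place(d[0],d[1],d[2]+k,57.5,45)
c=capture("top");s=capture("scene")
o=np.hstack([cv2.resize(t,(400,400),interpolation=2) for t in(c["img"][100:175,230:305],s["img"][200:275,155:230])])
cv2.imwrite("pics/e.png",o[...,::-1])
E
```

```text
down True 57.5 nominal 57.5 [-1.5  0.4  3.7]
placed w 24.1 t 42.65
```

View pics/e.png

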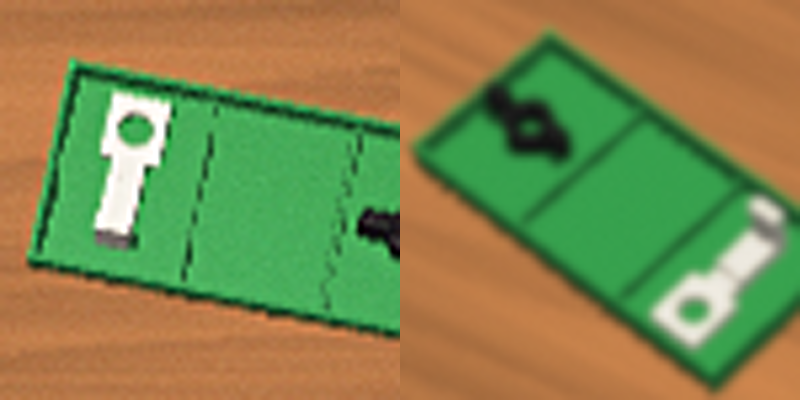

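The bracket lies in its bay with the lip up: head hole at (137,127) in the top crop and (692,308) in the scene crop. I triangulate hole height and lip height to confirm it is flat, and pick the flask in the same step.

```bash
python3 - <<'E'
from h import *;import pickle
t=capture("top");s=capture("scene");f=75/400
T=lambda x,y:np.array([x,y])*f-.5+[230,100]
S=lambda x,y:np.array([x-400,y])*f-.5+[155,200]
a=tri(t,T(137,127),s,S(692,308));b=tri(t,T(116,240),s,S(768,212));print("hole",a,"lip",b,np.linalg.norm(a[0][:2]-b[0][:2]))
R2=R.from_euler("z",-GY,degrees=True).as_matrix()[:2,:2]
print("tray frame hole",R2@(a[0][:2]-G),"lip",R2@(b[0][:2]-G))
p=(660.5,-199.,90.);d=(*off(B,BY,0,-69),1.3)
k=best(p,d);pick(p[0],p[1],p[2]+k,56,50,force=30)
pickle.dump((k,d),open("fl.pkl","wb"))
shot("scene","pics/f.png",(60,100,300,280))
E
```

```text
hole (array([668.52717285,  63.31429326,  10.50334924]), np.float64(1.4926803236926436)) lip (array([610.50305757,  72.46653391,  23.71629385]), np.float64(0.06525214621087481)) 58.74147991479455
tray frame hole [24.98602327 68.60812688] lip [-33.71462275  66.41823671]
pick hit False w 20.9 21.3 g 29.298467338085175 t 47.5167
```

View pics/f.png

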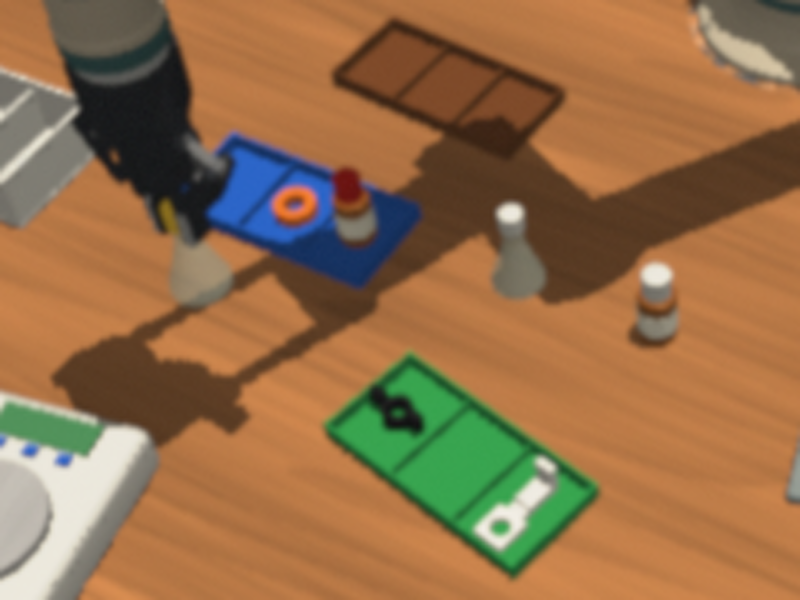

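The flask hangs upright in the gripper at (198,255). The bottle stands in the blue bay at (352,215), the ring at (295,205), and the white items are untouched. The bracket's head spans 10–40 mm in the tray frame, clear of the walls at 46 mm, so it is consistent with lying flat.

```bash
python3 - <<'E'
from h import *;import pickle
k,d=pickle.load(open("fl.pkl","rb"))
if place(d[0],d[1],d[2]+k,59,45): move_ptp([350,-100,300],down(d[2]+k))
pause(.5)
shot("scene","pics/g.png",(60,100,300,280))
shot("top","pics/g2.png",(200,90,480,300))
E
```

```text
down True 59.3 nominal 59 [ 0.7 -0.6  3.2]
placed w 21.5 t 52.1917
```

View pics/g.png

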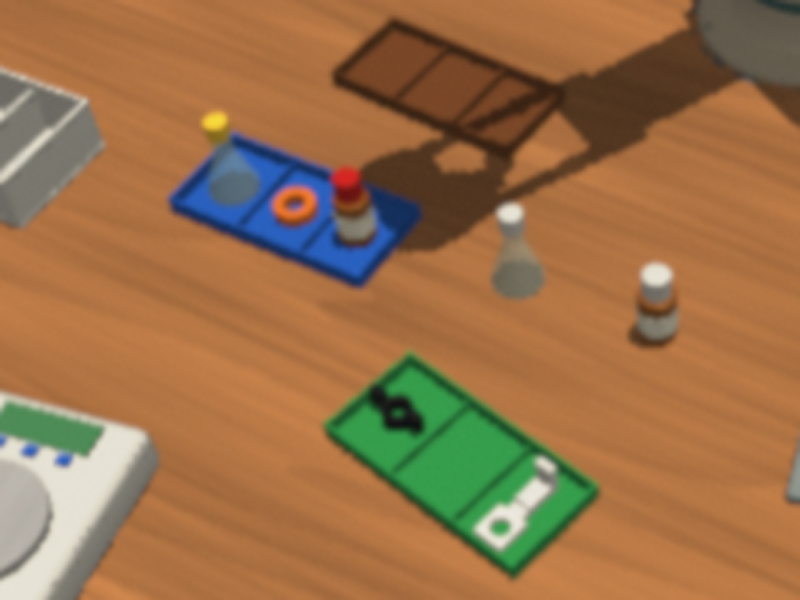

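View pics/g2.png

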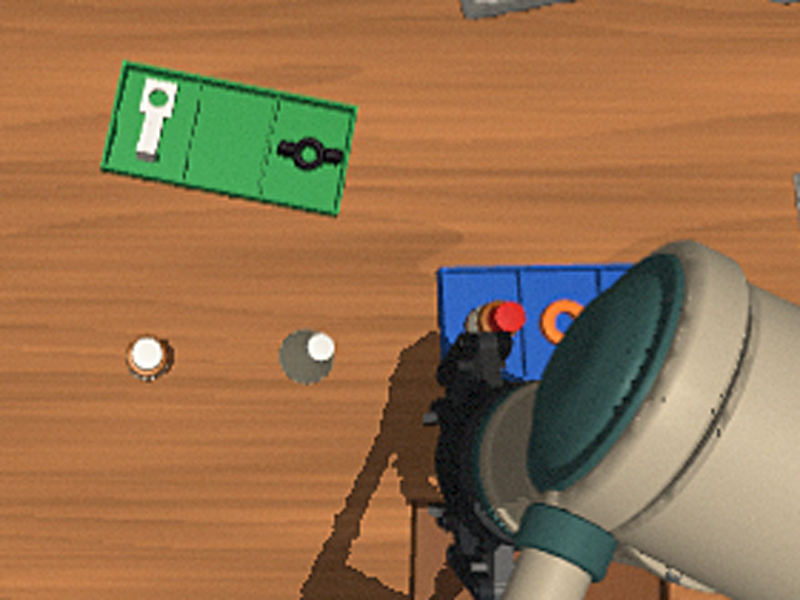

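Everything is in place. The yellow flask (232,175), ring (295,205) and red bottle (352,215) are upright or flat in the blue tray. The nut and bracket are flat in the green tray, the white items have not moved, and the arm is clear.

```bash
python3 -c "
from workcell import *
print(finish_job(),get_clock())"
```

```text
the job is handed in; nothing more can be done
the job is handed in; nothing more can be done
```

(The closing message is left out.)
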